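# Throw the locking isolator toggle

## Task

Switch on the test track at the isolator box with the locking toggle: pull the bat straight out along its own length until its collar clears the steel lock bar, flip it over to the far side, and let it spring back in so that it is locked there. The box with the slimmer, plain toggle looks alike; leave that toggle as it is.

Things in the scene. Friction and masses are not known exactly. Their poses are not given: they have to be found in the camera images.
- isolator: Fixed grey box, 104 x 68 mm, aluminium top 50 mm above the bench, with the locking toggle. A two-part flared steel lock bar, 11 mm high, stands across the middle of the slot in its top; the other box has none. Origin: centre of the underside; z up, y along the bat's hinge axis, which passes level 25 mm above the origin; x the way the bat is to be flipped.
- bat_grip (a point): Centre of the locking bat's black cylindrical head (15 mm across, 26 mm long, rounded top), 75 mm from the hinge when in. A flat steel collar, 22 mm wide, sits low on the bat. z points out along the bat, y along the hinge. At the start the bat leans 22 degrees towards the robot's side, this point about 95 mm above the bench. Gripped across y, the head can turn between the fingers.
- bat_flip (a joint): Swing of the locking bat about its level hinge, rad. About 0 at the start (leaning 22 degrees towards the robot's side), 0.384 upright, 0.768 at its stop leaning 22 degrees to the far side. While the bat is not pulled the lock bar stops it 0.1 to 0.15 rad from either end.
- bat_pull (a joint): How far the locking bat is pulled out along its own length, m: 0 fully in, 0.012 at its stop. The collar clears the lock bar from about 0.007 on. A spring draws it back in: 3.5 N when in, 6.5 N when fully out.
- plain_flip (a joint): Swing of the plain toggle on the other, equal grey box, rad: 0 at the start, 0.768 thrown over. Its head is 11 mm across and 22 mm long, its centre about 78 mm above the bench, with no collar and no lock bar. It stays as it is.

How it is judged:
On the way, in this order (a step that is already met when the one before it is completed fails the run):
1. the bat is pulled out at least 4 mm while still on its starting side of the lock bar (value of joint bat_pull above 0.004 m and value of joint bat_flip below 0.35 rad), for 0.05 s.
2. the bat is swung past upright (value of joint bat_flip above 0.45 rad), for 0.05 s.
At the end, for the whole second after the job is handed in: The locking bat leans to the far side, bat_flip above 0.62 rad, and has sprung back in to within 3 mm, so that the lock bar holds it there; the plain toggle has not been thrown (plain_flip below 0.2 rad) (value of joint bat_flip above 0.62 rad and value of joint bat_pull below 0.003 m and value of joint plain_flip below 0.2 rad); the robot touches nothing.
It fails at once if the plain toggle is moved by more than 0.2 rad (value of joint plain_flip above 0.2 rad).
It also fails if it takes over 32 s, if anything falls off the work surface, if the arm or the gripper's body presses on something with over 40 N, if the wrist force passes 120 N, or if a joint passes its speed limit or range.

## Robot

A 7-joint arm with a two-finger parallel gripper is mounted at the origin on a cart in front of the work surface, level with it; the furniture and walls round the work are solid. World frame = base frame: x ahead of the robot, y to its left, z up, the work surface at z = 0. Lengths are in m, angles in rad, forces in N, time in s.
With the tool pointing down it reaches from about 0.425 to 0.875 m from the base axis. Payload 8.4 kg.
Tool frame: the origin (TCP) lies where the fingers leave the gripper's body, on its centre line; the fingertips stand 70 mm ahead of it and the grasp point (between the pads) lies 51 mm ahead of it; z points along the fingers, y is the line along which they close (so a half turn about z gives the same grasp; the last joint's range is limited). The gripper opens to 87 mm and grips with 3 to 60 N. Pads are 19 mm wide; open, the fingers measure 117 mm over their backs; the gripper's body (75 mm by 190 mm) begins 51 mm behind the grasp point.
Start: joints at [-1.271, 0.333, 0.04, 1.465, -0.013, 1.343, -0.059], TCP at [0.252, 0.599, 0.292] pointing down, gripper open.
Joint ranges: [-2.58, 2.58], [-0.38, 2.09], [-1.3, 1.39], [0.25, 2.4], [-1.5, 4.64], [0.08, 2.09], [-2.65, 2.65]. Speed limits (rad/s): [2.22, 2.22, 2.79, 2.79, 3.14, 3.14, 3.14].

## Interface

Orientations are given as a 3x3 rotation matrix whose columns are the frame's x, y, z axes.
In Python, from bench import arm, imaging gives the robot as it stands.
- The arm moves only by the shell command python3 -m crank 'ROWS' [FORCE]. ROWS is JSON, a list that holds one entry, the list of rows, each a list of 7 numbers: the shift along the tool's x, y, z in units of 25 mm (1.0 is 25 mm), then the turn, a rotation vector about the tool's x, y, z in units of 8 degrees (1.0 is 8 degrees), then the opening, from 0 (shut) to 1 (fully open). A call has 1 to 10 rows; each row is the pose to reach, as a shift and turn from the pose commanded when the call began, along the tool's axes at that moment; what a row does not reach only later rows make up. A row lasts 1/8 s, in which the tool goes at most 62.5 mm and 10.7 degrees, less where a joint would pass 70% of its speed; a pose out of reach is approached as far as the arm can. A call with a gripper value outside its range is refused whole. The fingers move at their own pace and stop on an object; FORCE is the grip in N (left out, the last holds). Time passes only in rows, so rows that repeat a pose let the fingers close. It gives the time, the measured TCP pose, the force, the opening and the grip force at its end, in the units of the state.
- arm.get_state(): the state, without advancing time (a new reading comes with each control period).
- imaging.grab_frame(name): name is "scene" or "top" or "wrist"; returns the picture (420x560x3 uint8, red, green, blue); there is no depth.
- imaging.camera_info(name): a dict with "fov_y" (degrees; the focal length in pixels is half the picture's height over the tangent of half this angle, whatever the lens; pixels are square), "cx", "cy" (the principal point, pixels), "world_to_cam" (4x4, takes a point from world to camera coordinates). Camera axes: x right, y down, z forward; pixel columns grow to the right and rows downward; lengths in m; the calibration is good to about 2 mm. A picture is of the moment at which its call begins: read the wrist's pose just before it. camera_info takes no time and is no camera call; for the wrist camera it gives the pose at the moment of the call.
- arm.close_job(): hands the job in; it is judged then, once.
The state is a dict: "clock": time; "q": joint angles; "dq": joint speeds; "joint_torque": joint torques, N m; "ee_pos": TCP position; "tcp_rot": TCP orientation; "ft_force": force on the tool from outside, world axes, zero at the start; "wrist_torque": the same for the moment, N m; "gripper_width": finger opening in m; "grip_force": force on a finger pad.
Only numpy, scipy, OpenCV 4.12 (cv2) and the standard library are available. Lean on these libraries where they do the work, as an engineer would, in place of code of your own. Each camera call takes 0.05 s, during which the arm holds its last target. There are 200 camera calls.

## Working session

There is one attempt and no reset: what is moved stays moved. The work goes in short steps, Python scripts to look and compute and a shell command to move; the robot and the scene stay as the last step left them, time stands still between calls to the robot, and variables do not carry over. Pictures are saved under pics/ and viewed, at most 10 in all, crops included, and the job is handed in when it is done.

```bash
mkdir -p pics
python3 - <<'E'
from bench import arm, imaging
import cv2, numpy as np
for n in ("scene","top"):
    f=imaging.grab_frame(n); cv2.imwrite(f"pics/{n}0.png",f[:,:,::-1])
    c=imaging.camera_info(n); print(n,c["fov_y"],c["cx"],c["cy"],np.round(c["world_to_cam"],4).tolist(), {k:v for k,v in c.items() if k not in("fov_y","cx","cy","world_to_cam")})
s=arm.get_state(); print(s["clock"],s["ee_pos"],np.round(s["tcp_rot"],3).tolist(),s["gripper_width"])
E
```

```text
scene 52.33157760397914 269.7821746192896 204.70045851261224 [[-0.8396, -0.5432, -0.0053, 0.3731], [-0.2281, 0.3614, -0.9041, 0.2109], [0.493, -0.7579, -0.4273, 0.5799], [0.0, 0.0, 0.0, 1.0]] {}
top 57.7138800530432 282.1090035834168 209.2742398562639 [[-0.0283, -0.9994, 0.0175, -0.0654], [-0.9918, 0.0259, -0.125, 0.5255], [0.1245, -0.0209, -0.992, 0.8782], [0.0, 0.0, 0.0, 1.0]] {}
0.1 [0.25230865 0.59869868 0.2914457 ] [[-0.922, 0.388, -0.0], [0.388, 0.922, -0.001], [-0.0, -0.001, -1.0]] 0.08719504124877465
```

View pics/scene0.png

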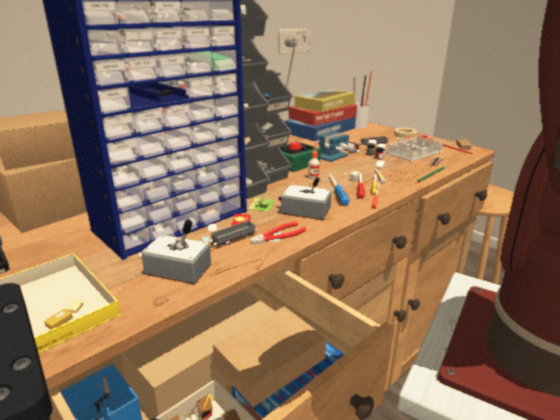

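View pics/top0.png

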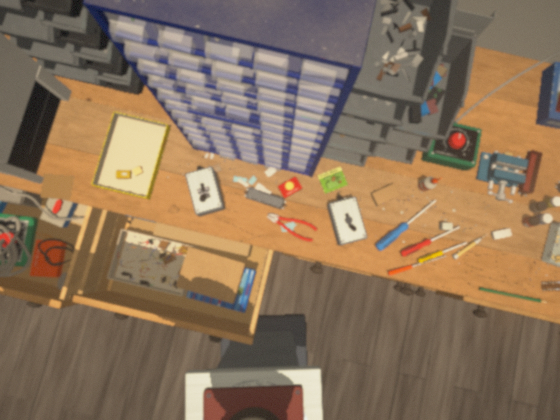

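The left box (scene ~(178,255), top ~(205,190)) seems to hold the locking toggle and the right one (scene (306,200), top (347,220)) the plain one. I'll enlarge both to make sure.

Run:
```python
import cv2, numpy as np
s=cv2.imread("pics/scene0.png");t=cv2.imread("pics/top0.png")
z=lambda im,x,y,w,h:cv2.resize(im[y:y+h,x:x+w],(400,300),interpolation=cv2.INTER_CUBIC)
cv2.imwrite("pics/crops.png",np.vstack([np.hstack([z(s,138,212,80,60+10),z(s,266,165,80,70)]),np.hstack([z(t,165,160,80,60),z(t,307,190,80,60)])]))
```

```text
(no output)
```

View pics/crops.png

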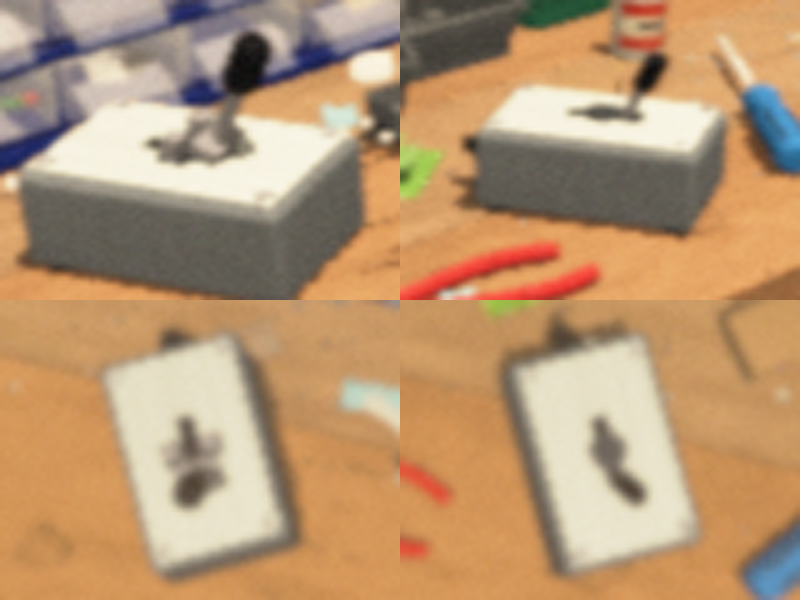

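The left box has the lock bar, collar and thicker head, so it is the locking one; the right box is plain. I'll find its pose from the top-plate corners in the top crop ((105,372),(238,335),(297,540),(165,577)), and cross-check it in the scene view.

```bash
cat > h.py <<'E'
import numpy as np
from bench import imaging
def cam(n):
    c=imaging.camera_info(n); f=210/np.tan(np.radians(c["fov_y"])/2)
    return f,c["cx"],c["cy"],np.array(c["world_to_cam"])
def back(n,uv,z,C=None):
    f,cx,cy,T=C or cam(n); R=T[:3,:3]; o=-R.T@T[:3,3]
    d=R.T@np.array([(uv[0]-cx)/f,(uv[1]-cy)/f,1]); return o+d*(z-o[2])/d[2]
def proj(n,p,C=None):
    f,cx,cy,T=C or cam(n); q=T[:3,:3]@p+T[:3,3]; return np.array([f*q[0]/q[2]+cx,f*q[1]/q[2]+cy])
E
python3 - <<'E'
from h import *
P=[back("top",(165+u/5-.5,160+(v-300)/5-.5),.05) for u,v in[(105,372),(238,335),(297,540),(165,577)]]
P=np.array(P);print(P.round(4)); c=P.mean(0); print("c",c)
print([np.linalg.norm(P[i]-P[(i+1)%4]).round(4) for i in range(4)])
x=(P[0]+P[1]-P[2]-P[3]);x/=np.linalg.norm(x);y=np.cross([0,0,1],x);print(x,np.degrees(np.arctan2(x[1],x[0])))
h=c+[0,0,-.025]; g=h+.075*(-np.sin(np.radians(22))*x+np.cos(np.radians(22))*np.array([0,0,1])); print("grip",g)
for n in("top","scene"): print(n,proj(n,g),proj(n,c))
# plate corners in scene crop
S=[back("scene",(138+u/5,212+v*70/300),.05) for u,v in[(25,178),(120,105),(358,140),(268,205)]]
S=np.array(S);print(S.round(4),S.mean(0),[np.linalg.norm(S[i]-S[(i+1)%4]).round(4) for i in range(4)])
from bench import arm; s=arm.get_state(); R=s["tcp_rot"]; print(R.T@(g-s["ee_pos"])/.025)
C=cam("wrist"); print(np.round(R.T@C[3][:3,:3].T,3), R.T@(-C[3][:3,:3].T@C[3][:3,3]-s["ee_pos"]))
E
```

```text
[[0.6118 0.1469 0.05  ]
 [0.6281 0.084  0.05  ]
 [0.5292 0.057  0.05  ]
 [0.5134 0.1187 0.05  ]]
c [0.57061959 0.10164353 0.05      ]
[np.float64(0.0649), np.float64(0.1026), np.float64(0.0636), np.float64(0.1023)]
[9.62967689e-01 2.69616821e-01 5.41830339e-16] 15.641466747600392
grip [0.54356454 0.09406851 0.09453879]
top [204.50797702 198.96056463] [204.73558209 190.55949194]
scene [191.49310726 225.25142671] [179.32336372 245.17368317]
[[0.6039 0.156  0.05  ]
 [0.6198 0.0958 0.05  ]
 [0.5261 0.0713 0.05  ]
 [0.5192 0.126  0.05  ]] [0.5672543  0.11227854 0.05      ] [np.float64(0.0623), np.float64(0.0969), np.float64(0.0551), np.float64(0.0898)]
[-18.57353814 -14.06565338   7.89856715]
[[-0.    -0.956 -0.294]
 [ 1.     0.    -0.002]
 [ 0.002 -0.294  0.956]] [ 7.98331269e-02  4.74071562e-05 -9.30491170e-02]
```

```bash
cat >> h.py <<'E'
from bench import arm
from scipy.spatial.transform import Rotation as Ro
def cmd(p,R,s=None):
    """tool-unit row to bring TCP to p,R from measured pose"""
    s=s or arm.get_state(); R0=np.array(s["tcp_rot"])
    return np.r_[R0.T@(np.array(p)-s["ee_pos"])/.025, np.degrees(Ro.from_matrix(R0.T@R).as_rotvec())/8].round(3)
def toolR(yaw,tilt):
    """yaw of box x (deg); tilt: body leaning to robot (deg)"""
    a,t=np.radians(yaw),np.radians(tilt); X=np.array([np.cos(a),np.sin(a),0]);Z=np.array([0,0,1.])
    z=np.sin(t)*X-np.cos(t)*Z; y=np.array([np.sin(a),-np.cos(a),0])*-1; x=np.cross(y,z); return np.c_[x,y,z]
E
python3 - <<'E'
from h import *
print([back("scene",u,0).round(3) for u in[(125,250),(245,215)]],[back("top",u,0).round(3) for u in[(195,155),(320,172)]])
R=toolR(15.6,0);print(R.round(3)); print(cmd([.535,.095,.25],R), cmd([.535,.095,.25],toolR(15.6,15)))
E
```

```text
[array([0.712, 0.114, 0.   ]), array([ 0.602, -0.138,  0.   ])] [array([0.671, 0.135, 0.   ]), array([ 0.62 , -0.178,  0.   ])]
[[-0.963 -0.269  0.   ]
 [-0.269  0.963  0.   ]
 [-0.    -0.    -1.   ]]
[-1.8244e+01 -1.4173e+01  1.6800e+00 -1.0000e-02 -3.0000e-03 -4.8060e+00] [-18.244 -14.173   1.68   -0.639  -1.807  -4.777]
```

```bash
python3 -m crank '[[[-18.2,-14.2,0,0,0,-2.4,1],[-18.2,-14.2,0,0,0,-4.8,1],[-18.2,-14.2,0,0,0,-4.8,1],[-18.2,-14.2,0,0,0,-4.8,1],[-18.2,-14.2,1.2,0,0,-4.8,1],[-18.2,-14.2,1.2,0,0,-4.8,1],[-18.2,-14.2,1.2,0,0,-4.8,1],[-18.2,-14.2,1.2,0,0,-4.8,1],[-18.2,-14.2,1.2,0,0,-4.8,1],[-18.2,-14.2,1.2,0,0,-4.8,1]]]'
python3 - <<'E'
from h import *
print(cmd([.535,.095,.26],toolR(15.6,0)))
E
```

```text
clock: 1.35
ee_pos: [0.5349, 0.0904, 0.2618]
tcp_rot: [[-0.965, -0.262, -0.0], [-0.262, 0.965, -0.002], [0.001, -0.002, -1.0]]
ft_force: [0.1, 1.9, 0.6]
gripper_width: 0.0872
grip_force: 0.0
[-0.053  0.177  0.07  -0.011 -0.005 -0.049]
```

```bash
python3 -m crank '[[[0,0,0,0,0,0,1]]]' >/dev/null
python3 - <<'E'
from h import *
import cv2
C=cam("wrist"); f=imaging.grab_frame("wrist"); s=arm.get_state()
np.savez("w1.npz",T=C[3],f=C[0],cx=C[1],cy=C[2]); print(s["ee_pos"],C[0])
cv2.imwrite("pics/wrist1.png",f[:,:,::-1])
g=np.array([.54356,.09407,.09454]);print("grip",proj("wrist",g,C),"ctr",proj("wrist",np.array([.5706,.1016,.05]),C))
E
```

```text
[0.53354945 0.09537107 0.26193524] 307.60405144196625
grip [276.82084118 216.19885057] ctr [277.15996317 227.63084337]
```

View pics/wrist1.png

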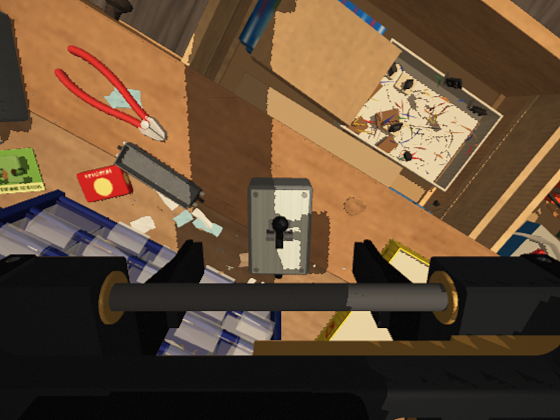

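The head is at about (280,224), with the box plate around it from (250,186) to (310,272). The gripper is squared up to the box. I'll enlarge this area.

Run:
```python
import cv2
f=cv2.imread("pics/wrist1.png")[170:290,220:340]
cv2.imwrite("pics/w1c.png",cv2.resize(f,(600,600),interpolation=cv2.INTER_CUBIC))
```

```text
(no output)
```

View pics/w1c.png

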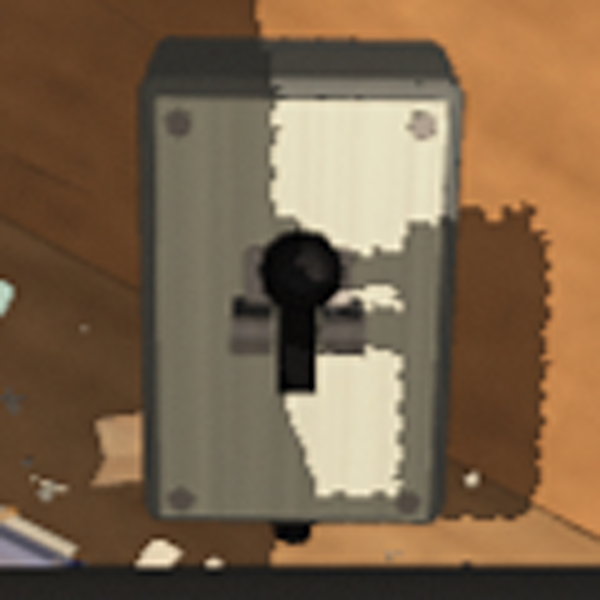

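The plate screws sit at crop pixels (178,124), (421,125), (408,502) and (180,499), and the head's outline is centred at (301,271). I'll compute the pose from these.

Run:
```python
from h import *
w=np.load("w1.npz");C=(float(w["f"]),float(w["cx"]),float(w["cy"]),w["T"])
px=lambda u:(220+u[0]/5-.4,170+u[1]/5-.4)
P=np.array([back("wrist",px(u),.05,C) for u in[(178,124),(421,125),(408,502),(180,499)]])
c=P.mean(0);x=P[2]+P[3]-P[0]-P[1];x/=np.linalg.norm(x);yw=np.degrees(np.arctan2(x[1],x[0]))
print(P.round(4),"c",c,"yaw",yw,[np.linalg.norm(P[i]-P[(i+1)%4]).round(4) for i in range(4)])
t=np.radians(22);g=c+[0,0,-.025]+.075*(-np.sin(t)*x+np.cos(t)*np.array([0,0,1]))
print("grip",g,"pred",(proj("wrist",g,C)-[220,170]+.4)*5, "head seen at z=.095",back("wrist",px((301,271)),.0975,C))
```

```text
[[0.5415 0.0703 0.05  ]
 [0.5285 0.1184 0.05  ]
 [0.6119 0.1405 0.05  ]
 [0.6246 0.0917 0.05  ]] c [0.5765929  0.10519796 0.05      ] yaw 14.639501668901111 [np.float64(0.0498), np.float64(0.0863), np.float64(0.0505), np.float64(0.0858)]
grip [0.54940952 0.09809721 0.09453879] pred [299.09880852 268.2407634 ] head seen at z=.095 [0.54877389 0.09826423 0.0975    ]
```

Run:
```python
from h import *
g=np.array([.5492,.0981,.0945]);R=toolR(14.8,22);
for d in(.07,0): print(cmd(g-(.051+d)*R[:,2],R))
print(arm.get_state()["q"])
```

```text
[ 1.179 -0.04   2.211  0.019 -2.756  0.088]
[ 0.128 -0.054  4.806  0.019 -2.756  0.088]
[-0.59944589  0.13166514  0.37402063  1.78681881 -0.05105213  1.23335068
  1.63011088]
```

```bash
python3 -m crank '[[[1.2,0,0.8,0,-1.3,0.1,1],[1.2,0,1.5,0,-2.6,0.1,1],[1.2,0,2.2,0,-2.75,0.1,1],[1.2,0,2.2,0,-2.75,0.1,1],[1.2,0,2.2,0,-2.75,0.1,1]]]'
python3 - <<'E'
from h import *
import cv2
C=cam("wrist"); f=imaging.grab_frame("wrist")
cv2.imwrite("pics/wrist2.png",f[:,:,::-1])
g=np.array([.5492,.0981,.0945]);R=toolR(14.8,22);top=g-.013*R[:,2]
print("grip",proj("wrist",g,C),"top",proj("wrist",top,C))
for d in(.07,0): print(cmd(g-(.051+d)*R[:,2],R))
print(arm.get_state()["q"])
E
```

```text
clock: 2.15
ee_pos: [0.5054, 0.0883, 0.2083]
tcp_rot: [[-0.896, -0.256, 0.362], [-0.237, 0.967, 0.099], [-0.375, 0.003, -0.927]]
ft_force: [0.6, -0.3, 0.4]
gripper_width: 0.0869
grip_force: 0.0
grip [276.42732823 222.28770486] top [276.371032   228.66797871]
[ 0.052 -0.057  0.055  0.019  0.007 -0.003]
[ 0.055 -0.064  2.855  0.019  0.007 -0.003]
[-0.62190068 -0.11322902  0.34687959  2.1789065   0.06325857  0.6849757
  1.51842232]
```

View pics/wrist2.png

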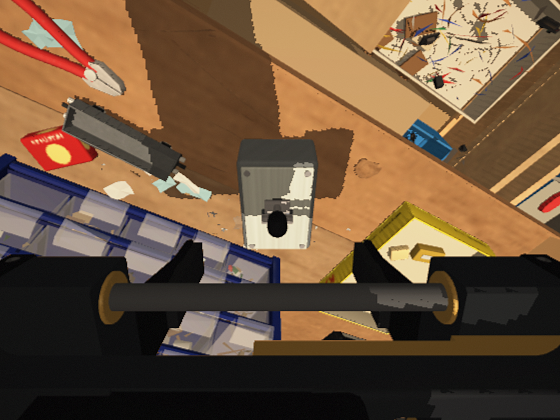

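The head is at (277,225), which matches the prediction. Next I'll move in and grip.

```bash
python3 -m crank '[[[0.05,-0.06,1.2,0,0,0,1],[0.05,-0.06,2.2,0,0,0,1],[0.05,-0.06,2.85,0,0,0,1],[0.05,-0.06,2.85,0,0,0,1],[0.05,-0.06,2.85,0,0,0,0],[0.05,-0.06,2.85,0,0,0,0],[0.05,-0.06,2.85,0,0,0,0],[0.05,-0.06,2.85,0,0,0,0],[0.05,-0.06,2.85,0,0,0,0],[0.05,-0.06,2.85,0,0,0,0]]]' 25
python3 - <<'E'
from h import *
print(arm.get_state()["q"])
E
```

```text
clock: 3.45
ee_pos: [0.5299, 0.0923, 0.1408]
tcp_rot: [[-0.897, -0.255, 0.362], [-0.235, 0.967, 0.098], [-0.375, 0.003, -0.927]]
ft_force: [0.1, 0.6, 0.5]
gripper_width: 0.035
grip_force: 0.0
[-0.62303025  0.04844805  0.38164008  2.1976203  -0.05101148  0.51557208
  1.62218282]
```

Still closing. I'll hold until it grips, then pull straight back 11 mm.

```bash
python3 -m crank '[[[0,0,0,0,0,0,0],[0,0,0,0,0,0,0],[0,0,0,0,0,0,0],[0,0,0,0,0,0,0],[0,0,0,0,0,0,0]]]'
```

```text
clock: 4.08
ee_pos: [0.5298, 0.0932, 0.1408]
tcp_rot: [[-0.897, -0.256, 0.361], [-0.236, 0.967, 0.099], [-0.375, 0.003, -0.927]]
ft_force: [-2.0, 5.8, 1.9]
gripper_width: 0.0137
grip_force: 25.0
```

```bash
python3 -m crank '[[[0,0.04,-0.2,0,0,0,0],[0,0.04,-0.4,0,0,0,0],[0,0.04,-0.4,0,0,0,0],[0,0.04,-0.4,0,0,0,0]]]' 30
python3 - <<'E'
from h import *
import cv2
C=cam("wrist"); f=imaging.grab_frame("wrist"); 
cv2.imwrite("pics/wrist3.png",cv2.resize(f[150:300,180:380,::-1],(800,600),interpolation=cv2.INTER_CUBIC))
s=arm.get_state();print(s["ft_force"]@np.array(s["tcp_rot"]))
E
```

```text
clock: 4.58
ee_pos: [0.5259, 0.0924, 0.1498]
tcp_rot: [[-0.897, -0.255, 0.361], [-0.235, 0.967, 0.098], [-0.374, 0.003, -0.927]]
ft_force: [1.5, 3.4, -6.1]
gripper_width: 0.0135
grip_force: 30.0
[1.2874673  4.29126544 6.09563014]
```

View pics/wrist3.png

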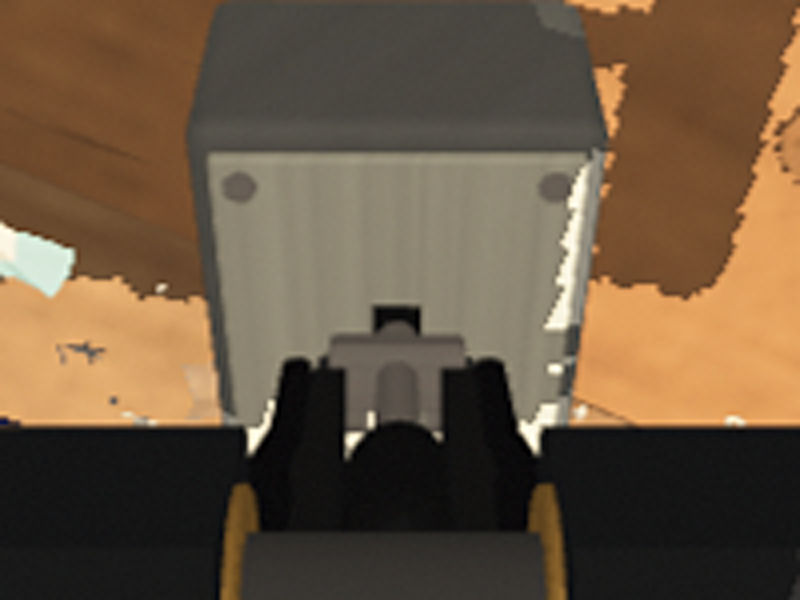

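The pull force is 6.1 N, which means about 10 mm of pull. I'll swing the bat along its arc with a radius of about 86 mm, stopping at upright first.

```bash
python3 -m crank '[[[-0.33,0,0.0,0,0,0,0],[-0.65,0,0.05,0,0,0,0],[-0.97,0,0.13,0,0,0,0],[-1.29,0,0.24,0,0,0,0],[-1.29,0,0.24,0,0,0,0]]]'
python3 - <<'E'
from h import *
s=arm.get_state();print(s["ft_force"]@np.array(s["tcp_rot"]))
R=np.array(s["tcp_rot"]);g=s["ee_pos"]+.051*R[:,2];H=np.array([.5766,.1052,.025]);X=np.array([np.cos(.2583),np.sin(.2583),0])
d=g-H;print("r",np.hypot(d@X,d[2]),"ang",np.degrees(np.arctan2(d@X,d[2])),s["q"])
E
```

```text
clock: 5.25
ee_pos: [0.5577, 0.1006, 0.1564]
tcp_rot: [[-0.897, -0.255, 0.362], [-0.236, 0.967, 0.098], [-0.374, 0.002, -0.927]]
ft_force: [-2.3, 3.9, -5.3]
gripper_width: 0.0135
grip_force: 30.0
[3.11299303 4.33294507 4.47347497]
r 0.08411102073138561 ang -0.21373811495591058 [-0.62120644  0.08549044  0.38365541  2.12215865 -0.07351763  0.55731931
  1.63793171]
```

```bash
python3 -m crank '[[[-0.02,0,-0.06,0,0,0,0],[-0.34,0,0.07,0,0,0,0],[-0.62,0,0.24,0,0,0,0],[-0.89,0,0.43,0,0,0,0],[-1.14,0,0.65,0,0,0,0],[-1.14,0,0.65,0,0,0,0]]]'
python3 - <<'E'
from h import *
s=arm.get_state();print(s["ft_force"]@np.array(s["tcp_rot"]))
R=np.array(s["tcp_rot"]);g=s["ee_pos"]+.051*R[:,2];H=np.array([.5766,.1052,.025]);X=np.array([np.cos(.2583),np.sin(.2583),0])
d=g-H;print("r",np.hypot(d@X,d[2]),"ang",np.degrees(np.arctan2(d@X,d[2])),s["q"])
E
```

```text
clock: 6.0
ee_pos: [0.5883, 0.1086, 0.1518]
tcp_rot: [[-0.897, -0.255, 0.361], [-0.235, 0.967, 0.097], [-0.374, 0.002, -0.928]]
ft_force: [-5.6, 1.8, -5.6]
gripper_width: 0.0139
grip_force: 30.0
[6.71651253 3.16376672 3.34394692]
r 0.08545137180272812 ang 21.467739102982332 [-0.60519867  0.15949032  0.37931759  2.05572688 -0.12708851  0.55756508
  1.68128099]
```

```bash
python3 -m crank '[[[0.1,0,0.12,0,0,0,0],[0.2,0,0.23,0,0,0,0],[0.27,0,0.31,0,0,0,0],[0.27,0,0.31,0,0,0,0]]]'
python3 - <<'E'
from h import *
s=arm.get_state();print(s["ft_force"]@np.array(s["tcp_rot"]))
R=np.array(s["tcp_rot"]);g=s["ee_pos"]+.051*R[:,2];H=np.array([.5766,.1052,.025]);X=np.array([np.cos(.2583),np.sin(.2583),0])
d=g-H;print("r",np.hypot(d@X,d[2]),"ang",np.degrees(np.arctan2(d@X,d[2])))
E
```

```text
clock: 6.5
ee_pos: [0.5858, 0.1081, 0.1434]
tcp_rot: [[-0.896, -0.255, 0.363], [-0.235, 0.967, 0.099], [-0.376, 0.003, -0.927]]
ft_force: [-3.3, 2.8, -0.2]
gripper_width: 0.0139
grip_force: 30.0
[ 2.42381075  3.53036071 -0.73408604]
r 0.07674186436624186 ang 22.0508803815647
```

Radius 77 mm at 22°, and the load is nearly gone. I'll open and withdraw along the tool axis.

```bash
python3 -m crank '[[[0,0,0,0,0,0,1],[0,0,0,0,0,0,1],[0,0,0,0,0,0,1],[0,0,0,0,0,0,1],[0,0,0,0,0,0,1],[0,0,0,0,0,0,1],[0,0,-1.5,0,0,0,1],[0,0,-3,0,0,0,1],[0,0,-3.5,0,0,0,1],[0,0,-3.5,0,0,0,1]]]'
python3 - <<'E'
from h import *
import cv2
C=cam("wrist"); f=imaging.grab_frame("wrist")
cv2.imwrite("pics/wrist4.png",cv2.resize(f[120:300,160:400,::-1],(800,600),interpolation=cv2.INTER_CUBIC))
H=np.array([.5766,.1052,.025]);X=np.array([np.cos(.2583),np.sin(.2583),0]);q=lambda p:(proj("wrist",p,C)-[160,120])*10/3
for a in(15,22):
  for r in(.075,.085):print(a,r,q(H+r*(np.sin(np.radians(a))*X+np.cos(np.radians(a))*np.array([0,0,1]))))
E
```

```text
clock: 7.75
ee_pos: [0.5539, 0.0996, 0.2241]
tcp_rot: [[-0.896, -0.255, 0.363], [-0.235, 0.967, 0.099], [-0.376, 0.003, -0.927]]
ft_force: [-0.9, -0.1, -0.0]
gripper_width: 0.0867
grip_force: 0.0
15 0.075 [393.5783439  296.79803817]
15 0.085 [393.67613298 332.98701178]
22 0.075 [393.55128208 316.98095777]
22 0.085 [393.64127641 355.00008199]
```

View pics/wrist4.png

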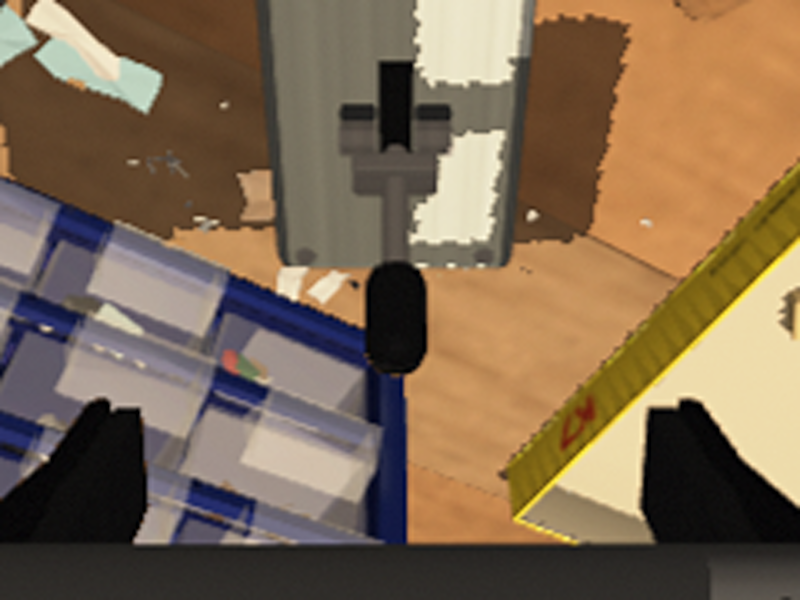

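The head is centred at about (397,318). That matches the prediction for 22° on the far side and fully in, (394,317), and the collar sits behind the lock bar. The gripper is clear, so I'll hand in.

```bash
python3 -c "
from bench import arm; print(arm.close_job())"
```

```text
the job is handed in; nothing more can be done
None
```

I pulled the locking bat out, flipped it to the far side and let it spring back in behind the lock bar, without going near the plain toggle. I handed the job in at about 8 s; the hand-in call returned no verdict.

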